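Fetch the empty instrument tote from behind the bottle and stack it on the loaded one

TASK

The empty blue instrument tote stands behind the amber bottle and the small red sharps box: first move both of these onto the steel tray, then fetch the blue tote and stack it on the loaded grey tote, turned end for end (the two yellow tabs at opposite ends) so that the rim lugs hold it up above the instruments and it does not nest. Last, put the bottle back in the middle of the round yellow mat and the sharps box back in the middle of the square red mat, all standing level and let go. Keep the bottle and the box upright throughout, and leave the white pot and the roll of green tape where they are.

Things in the scene. Friction and masses are not known exactly. Their poses are not given: they have to be found in the camera images.
- amber_mid (a point): Amber bottle, white cap, 125 mm tall, 0.26 kg; this point is its centre, 62.5 mm above its underside, z up. Straight round body 54 mm across up to 100 mm, then a 31 mm cap. Starts upright on the yellow mat, 10 mm in front of the blue tote (no room for a finger), 30 mm from the sharps box. Grip it 80 to 95 mm above its underside: fingers then pass over the tote and the gripper clears the cap.
- sharps_mid (a point): Small red sharps box, white lid, 125 mm tall, 0.22 kg; this point is its centre, 62.5 mm above its underside; x and y along its sides, z up. Body 52 x 52 mm up to 100 mm, lid 54 x 54 mm to 110 mm, neck 34 mm round to 125 mm. Starts upright on the red mat, 10 mm in front of the blue tote, its sides about parallel to the tote's. Grip it 80 to 95 mm above its underside.
- tote_mid (a point): Empty blue tote, 68 (its x) x 62 (its y) x 50 mm high, 0.12 kg; this point is its centre, 25 mm above its underside, z up. Flat upright walls from 22 to 50 mm up: grip it about 36 mm up, across its 62 mm or its 68 mm. Lower part 52 x 46.5 mm, notched at two ends. Yellow tab and one rim lug at its +x end, two lugs at -x. Stands on a 4 mm grey board; a 44 mm high upstand is 45 mm behind it.
- tote_tab (a point): Middle of the yellow tab on the top of the blue tote's end wall: 32.5 mm from its centre along its +x, 50 mm above its underside.
- loaded: Grey tote of the same shape, fixed, small instruments in its bottom, black lugs, yellow tab at its +x end. Origin: centre of its underside on the table; x towards its tab, z up. A tote turned end for end stands on its lugs (and just inside its 50 mm high rim), underside 46 mm above this origin, with about 5 mm play all round; tabs at the same end, it nests at 25 mm.
- tray: Fixed steel tray, the side area: 210 mm (its x) x 130 mm (its y), floor 3 mm thick, rim 9 mm high and 4 mm wide. Origin at the centre of its underside on the table. It has room for the bottle and the box side by side along its x, for example 50 mm either side of the centre.
- amber_mat: Round yellow mat, 68 mm across, 3 mm thick, fixed on the grey board: the bottle's place. Origin at the centre of its underside; its top is 3 mm above that.
- red_mat: Square red mat, 64 x 64 mm, 3 mm thick, fixed on the grey board: the sharps box's place. Origin at the centre of its underside; its top is 3 mm above that.
- pot_mid (a point): White plastic pot with green lid, 40 mm across, 45 mm tall, loose on the table nearer the robot; point at its centre. To be left alone.
- tape_mid (a point): Roll of green tape lying flat, 56 mm across, 24 mm tall, loose on the table nearer the robot; point at its centre. To be left alone.

How it is judged:
By the outcome, as a careful person would: the job done as asked, in the order asked, and still so for the second after the job is handed in, with the robot touching nothing.
It also fails if it takes over 144 s, if anything falls off the work surface, if the arm or the gripper's body presses on something with over 40 N, if the wrist force passes 120 N, or if a joint passes its speed limit or range.

ROBOT

A 6-joint arm with a two-finger parallel gripper is mounted at the origin on the work surface. World frame = base frame: x ahead of the robot, y to its left, z up, the work surface at z = 0. Lengths are in m, angles in degrees, forces in N, time in s.
With the tool pointing down it reaches from about 0.325 to 0.85 m from the base axis. Payload 15.5 kg.
Tool frame: the origin (TCP) lies at the very end of the fingers, on their centre line; the grasp point (between the pads) lies arm.grip_depth behind it (arm.grip_depth is the distance from the TCP to the grasp point, in m); z points along the fingers, y is the line along which they close (so a half turn about z gives the same grasp; the last joint's range is limited). The gripper opens to 91 mm and grips with 3 to 60 N. Pads are 32 mm wide; open, the fingers measure 118 mm over their backs; the gripper's body (76 mm by 178 mm) begins 60 mm behind the grasp point.
Start: joints at [-79.555, 28.281, 77.091, -0, 74.628, -5.472], TCP at [0.171, -0.601, 0.214] pointing down, gripper open.
Joint ranges: [-166.48, 166.48], [-47.26, 123.95], [12.59, 153.08], [-70.14, 250.14], [6.76, 159.57], [-176.63, 176.63]. Speed limits (degrees/s): [108.29, 108.29, 147.25, 172.46, 172.46, 172.46].

INTERFACE

Orientations are given as a 3x3 rotation matrix whose columns are the frame's x, y, z axes.
In Python, from rig import arm gives the robot as it stands. Calls block until the motion is done:
- arm.move_to(position, orientation): joint-space move of the TCP to a pose.
- arm.move_l(position, orientation=None, feed=0.15): straight line of the TCP; orientation=None keeps the orientation; feed is the mean speed in m/s.
- arm.move_joints(angles): joint-space move.
- arm.grip(opening): finger opening in m; the grip force is fixed at half the most; returns when the fingers have stopped.
- arm.sleep(seconds).
- arm.solve_ik(position, orientation): joint angles nearest the present ones, or None.
- arm.snapshot(name): name is "scene" or "top"; returns the picture (420x560x3 uint8, red, green, blue); there is no depth.
- arm.get_calibration(name): a dict with "intrinsics" (3x3 intrinsics, pixels), "cam_to_world" (4x4, takes a point from camera to world coordinates). Camera axes: x right, y down, z forward; pixel columns grow to the right and rows downward; lengths in m; the calibration is good to about 2 mm. A picture is of the moment at which its call begins. get_calibration takes no time and is no camera call.
A pose or a line that the arm cannot do raises arm.Unreachable and nothing moves.
- arm.sign_off(): hands the job in; it is judged then, once.
Readings, each from a call of its own:
- arm.current_t(): time.
- arm.current_joint_positions(): joint angles.
- arm.current_dq(): joint speeds.
- arm.current_tau(): joint torques, N m.
- arm.current_ee_pos(): TCP position.
- arm.current_tool_rot(): TCP orientation.
- arm.current_force(): force on the tool from outside, world axes, zero at the start.
- arm.current_torque(): the same for the moment, N m.
- arm.current_width(): finger opening in m.
- arm.current_grasp_force(): force on a finger pad.
Only numpy, scipy, OpenCV 4.12 (cv2) and the standard library are available. Lean on these libraries where they do the work, as an engineer would, in place of code of your own. Each camera call takes 0.05 s, during which the arm holds its last target. There are 200 camera calls.

## Working session

There is one attempt and no reset: what is moved stays moved. The work goes in short steps, each a Python script; the robot and the scene stay as the last script left them, time stands still between calls to the robot, and variables do not carry over. Pictures are saved under pics/ and viewed, at most 14 in all, crops included, and the job is handed in when it is done.

```bash
mkdir -p pics; python3 - <<'E'
from rig import arm
import cv2,numpy as np
for n in("scene","top"):
    cv2.imwrite(f"pics/{n}0.png",cv2.resize(arm.snapshot(n)[:,:,::-1],(800,600),interpolation=cv2.INTER_CUBIC))
    np.set_printoptions(precision=4,suppress=True)
    c=arm.get_calibration(n);print(c["intrinsics"],c["cam_to_world"])
print(arm.grip_depth,arm.current_tool_rot(),arm.current_width())
E
```

```text
[[484.7706   0.     280.1649]
 [  0.     484.7706 205.9117]
 [  0.       0.       1.    ]] [[ 0.5615  0.5721 -0.5978  1.0627]
 [ 0.8274 -0.395   0.3992 -0.3612]
 [-0.0078 -0.7188 -0.6952  0.6828]
 [ 0.      0.      0.      1.    ]]
[[450.4009   0.     276.9989]
 [  0.     450.4009 208.2856]
 [  0.       0.       1.    ]] [[-0.1091 -0.9655  0.2363  0.3219]
 [-0.994   0.105  -0.03    0.0183]
 [ 0.0042 -0.2381 -0.9712  0.9094]
 [ 0.      0.      0.      1.    ]]
0.0188 [[ 0.9617  0.2742 -0.0002]
 [ 0.2742 -0.9617  0.001 ]
 [ 0.0001 -0.001  -1.    ]] 0.0913194639753736
```

View pics/top0.png

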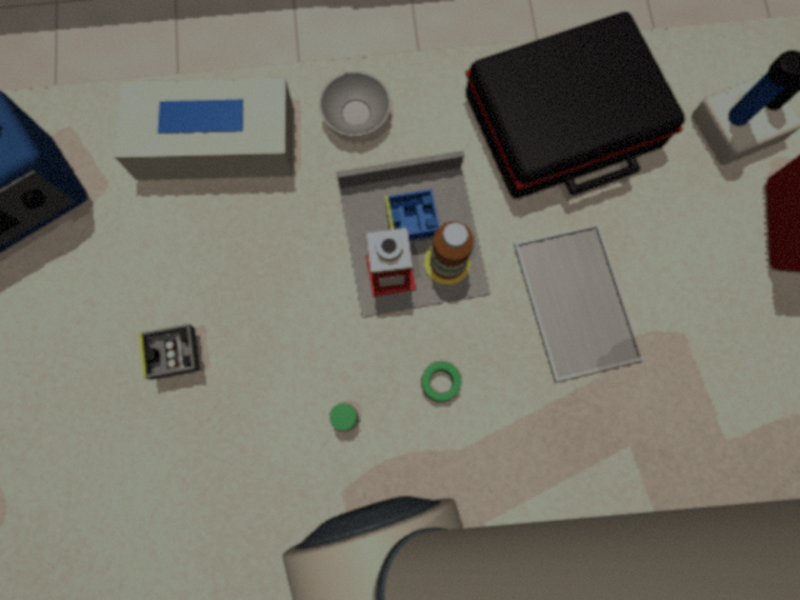

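View pics/scene0.png

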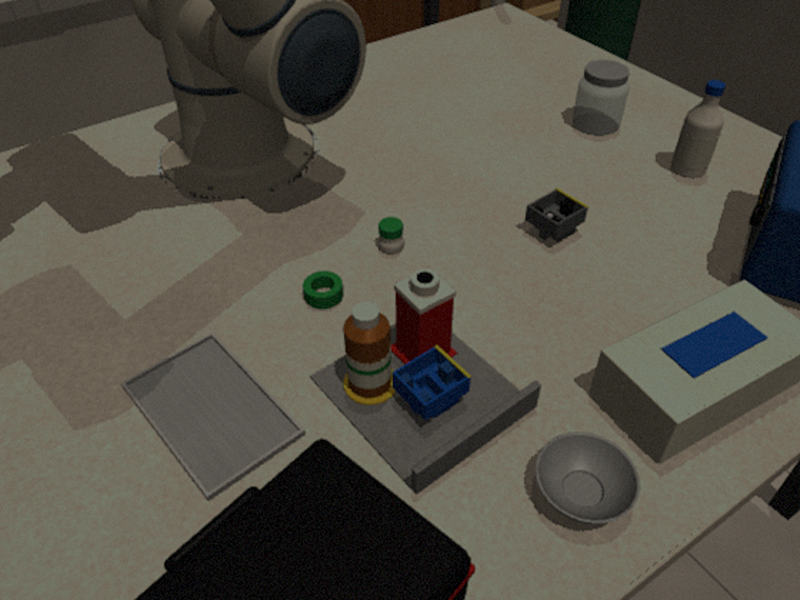

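The top view shows the tote at (413,213) with its tab on the left, the box at (390,262), the bottle at (452,250), the tray at (578,303) and the loaded tote at (172,351) with its tab also on the left. The scene view shows the same layout, so the blue tote needs a half turn.

```bash
cat > h.py <<'E'
from rig import arm
import cv2,numpy as np
np.set_printoptions(precision=4,suppress=True)
def ray(n,px,z):
    c=arm.get_calibration(n);T=np.array(c["cam_to_world"]);K=np.array(c["intrinsics"])
    p=np.atleast_2d(np.array(px,float)).reshape(-1,2)
    d=(T[:3,:3]@np.linalg.solve(K,np.c_[p,np.ones(len(p))].T)).T
    return (T[:3,3]+d*((z-T[2,3])/d[:,2])[:,None])[:,:2]
def pix(n,P):
    c=arm.get_calibration(n);T=np.linalg.inv(np.array(c["cam_to_world"]));K=np.array(c["intrinsics"])
    q=K@(T@np.append(P,1))[:3];return q[:2]/q[2]
def blobs(img,lo,hi,roi=None,amin=15):
    m=cv2.inRange(cv2.cvtColor(img,cv2.COLOR_RGB2HSV),np.array(lo),np.array(hi))
    if roi: k=np.zeros_like(m);x0,y0,x1,y1=roi;k[y0:y1,x0:x1]=255;m&=k
    cs=cv2.findContours(m,cv2.RETR_EXTERNAL,cv2.CHAIN_APPROX_NONE)[0]
    return sorted([c for c in cs if cv2.contourArea(c)>amin],key=cv2.contourArea,reverse=True)
def rect(n,c,z): # rectangle fitted in the plane z: centre, size, angle (mm, deg)
    w=ray(n,c,z); r=cv2.minAreaRect((w*1000).astype(np.float32)); return r
def down(yaw): # closing line (tool y) along yaw (deg), pointing down
    a=np.radians(yaw);y=np.array([np.cos(a),np.sin(a),0]);z=np.array([0,0,-1.]);return np.c_[np.cross(y,z),y,z]
def crop(img,x0,y0,x1,y1,s,name):
    cv2.imwrite(f"pics/{name}.png",cv2.resize(img[y0:y1,x0:x1,::-1],None,fx=s,fy=s,interpolation=cv2.INTER_CUBIC))
E
python3 - <<'E'
from h import *
t=arm.snapshot("top");s=arm.snapshot("scene");cv2.imwrite("pics/t.png",t[:,:,::-1]);cv2.imwrite("pics/s.png",s[:,:,::-1])
def show(n,im,lab,lo,hi,roi,z):
    for c in blobs(im,lo,hi,roi)[:3]: print(lab,cv2.boundingRect(c),cv2.contourArea(c),rect(n,c,z))
show("top",t,"blue",(100,90,30),(125,255,255),(250,120,330,180),.054)
show("top",t,"tab",(22,120,60),(34,255,255),(250,120,300,180),.054)
show("top",t,"ltab",(22,120,60),(34,255,255),(80,210,150,280),.05)
show("top",t,"grey",(0,0,0),(180,255,70),(90,215,150,275),.05)
show("top",t,"pot",(45,80,30),(85,255,255),(200,230,280,320),.045)
show("top",t,"tape",(45,80,30),(85,255,255),(280,230,340,320),.024)
crop(t,235,105,350,225,5,"c1"); crop(t,85,210,155,280,8,"c2")
# upright bottle/box: two-view neck/cap picked from crops
crop(s,225,180,345,300,5,"c3")
E
python3 -c "
import cv2,numpy as np
a,b,c=[cv2.resize(cv2.imread(f'pics/c{i}.png'),(400,400)) for i in(1,3,2)]
cv2.imwrite('pics/m1.png',np.hstack([a,b]))"
```

```text
blue (273, 133, 34, 35) 817.0 ((646.9847412109375, -47.05836486816406), (69.29808044433594, 61.39260482788086), 3.5653107166290283)
ltab (98, 234, 5, 29) 33.0 ((490.0298156738281, 338.15081787109375), (55.245975494384766, 4.254374980926514), 4.886100769042969)
grey (100, 229, 32, 33) 379.5 ((492.8134460449219, 306.7370910644531), (54.67022705078125, 60.292503356933594), 4.767828464508057)
grey (104, 228, 37, 37) 150.0 ((474.282470703125, 284.94537353515625), (47.15644073486328, 85.8083267211914), 48.236270904541016)
grey (128, 249, 6, 8) 31.5 ((474.5959167480469, 280.3229064941406), (9.557184219360352, 14.243208885192871), 88.08325958251953)
pot (231, 283, 19, 18) 243.0 ((378.8304748535156, 78.79490661621094), (34.11330795288086, 31.646778106689453), 83.75341033935547)
tape (295, 253, 28, 28) 554.5 ((413.8309020996094, -57.710289001464844), (52.27291488647461, 53.168609619140625), 38.62007141113281)
```

View pics/c1.png

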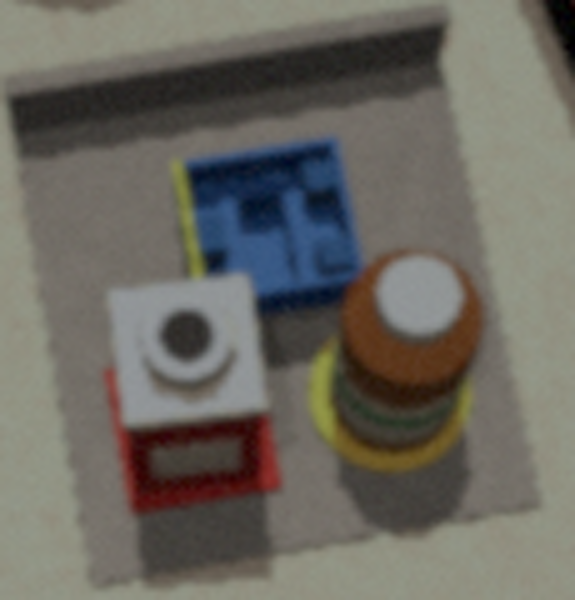

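View pics/c2.png

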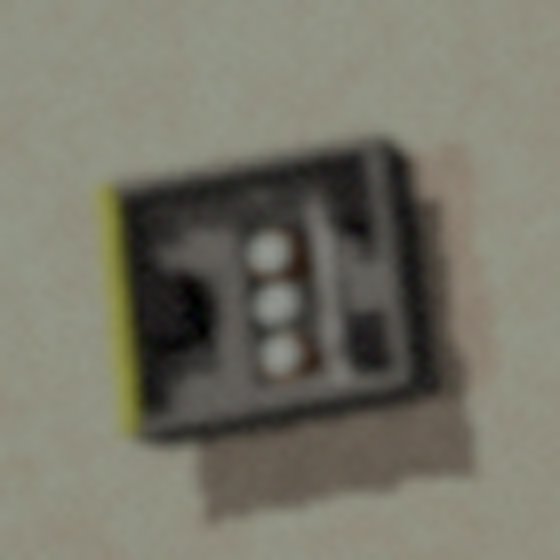

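The crops show the neck top at c1 (187,335), the cap top at (421,294), and lid corners (110,293), (253,274), (268,413) and (127,430). For the grey rim (c2), the tab edge runs (100,185)–(130,437) and the far end (383,140)–(412,390).

```bash
python3 - <<'E'
from h import *
t=cv2.imread("pics/t.png")[:,:,::-1]
f=lambda p,s,o:(np.array(p)+.5)/s-.5+np.array(o)
c1=lambda p:f(p,5,(235,105)); c2=lambda p:f(p,8,(85,210))
print("box neck",ray("top",c1((187,335)),.132)); print("bottle",ray("top",c1((421,294)),.132))
L=ray("top",[c1(p) for p in((110,293),(253,274),(268,413),(127,430))],.117);print("lid",L.mean(0),cv2.minAreaRect((L*1000).astype(np.float32)))
G=ray("top",[c2(p) for p in((100,185),(383,140),(412,390),(130,437))],.05);print("loaded",G,G.mean(0))
ang=lambda d:np.degrees(np.arctan2(d[1],d[0]))
print("loaded x ang",ang(G[0]-G[1]),ang(G[3]-G[2]))
B=ray("top",[c1(p) for p in((180,160),(337,140),(363,282))],.054);print("tote tl,tr,br",B,"mid",(B[0]+B[2])/2,ang(B[0]-B[1]))
tr=ray("top",np.array([(516,243),(597,228),(640,361),(557,381)])/1.4286-.15,.009);print("tray",tr,tr.mean(0),ang(tr[0]-tr[3]),ang(tr[1]-tr[2]))
# cross-check cap in scene view
print("cap in scene px*1.43",1.4286*pix("scene",np.append(ray("top",c1((421,294)),.132)[0],.132)),1.4286*pix("scene",np.append(ray("top",c1((187,335)),.132)[0],.132)))
E
```

```text
box neck [[ 0.5801 -0.0042]]
bottle [[ 0.5865 -0.0906]]
lid [ 0.5784 -0.0048] ((578.5631713867188, -5.2303466796875), (54.11739730834961, 53.66727828979492), 1.0488061904907227)
loaded [[0.5202 0.3433]
 [0.524  0.275 ]
 [0.4622 0.2701]
 [0.4583 0.3371]] [0.4912 0.3064]
loaded x ang 93.11330038120964 93.37888036209422
tote tl,tr,br [[ 0.6807 -0.0116]
 [ 0.6825 -0.0762]
 [ 0.6206 -0.0791]] mid [ 0.6506 -0.0453] 91.60977923248744
tray [[ 0.6044 -0.1944]
 [ 0.6145 -0.3174]
 [ 0.4125 -0.3414]
 [ 0.3975 -0.2203]] [ 0.5072 -0.2684] 7.1428673167949945 6.777762501583377
cap in scene px*1.43 [365.1994 308.9551] [424.6534 276.0713]
```

```bash
cat >> h.py <<'E'
def best(p,yaw):
    q0=arm.current_joint_positions();o=[]
    for k in(0,180):
        q=arm.solve_ik(p,down(yaw+k))
        if q is not None and abs(q[5])<170: o.append((np.abs(np.array(q)-q0).max(),yaw+k))
    return down(min(o)[1])
UP=.235
def pick(xy,zg,yaw,op,R=None,up=UP):
    z=zg-arm.grip_depth; R=best([*xy,up],yaw) if R is None else R
    arm.move_to([*xy,up],R); arm.grip(op); arm.move_l([*xy,z+.03],feed=.25); arm.move_l([*xy,z],feed=.08)
    arm.grip(0.0); w,f=arm.current_width(),arm.current_grasp_force()
    arm.move_l([*xy,z+.03],feed=.08); arm.move_l([*xy,up],feed=.25); print("pick w,f,t",w,f,arm.current_t(),arm.current_width())
def place(xy,zg,yaw,op,R=None,up=UP):
    z=zg-arm.grip_depth; R=best([*xy,up],yaw) if R is None else R
    arm.move_l([*xy,up],R,feed=.25); arm.move_l([*xy,z+.025],feed=.25); arm.move_l([*xy,z],feed=.04)
    print("force",arm.current_force()); arm.grip(op); arm.move_l([*xy,z+.08],feed=.12); arm.move_l([*xy,up],feed=.25); print("placed t",arm.current_t())
E
python3 - <<'E'
from h import *
pick((.5865,-.0906),.007+.083,2,.080)
place((.5568,-.2623),.003+.0835,97,.078)
pick((.579,-.0047),.007+.083,2,.080)
place((.4576,-.2746),.003+.0835,97,.078)
arm.move_l([.45,-.42,.25],feed=.3)
t=arm.snapshot("top");cv2.imwrite("pics/t2.png",t[:,:,::-1]);crop(t,230,100,480,280,3.2,"c4")
E
```

```text
pick w,f,t 0.05362295022165072 29.96969997184351 5.8833 0.05346126046516466
force [ 0.6685  0.1473 -1.8859]
placed t 10.8917
pick w,f,t 0.05430383145796811 29.863608665764332 15.1 0.053806706742569245
force [ 0.105  -0.4868 -2.7082]
placed t 20.1
```

View pics/c4.png

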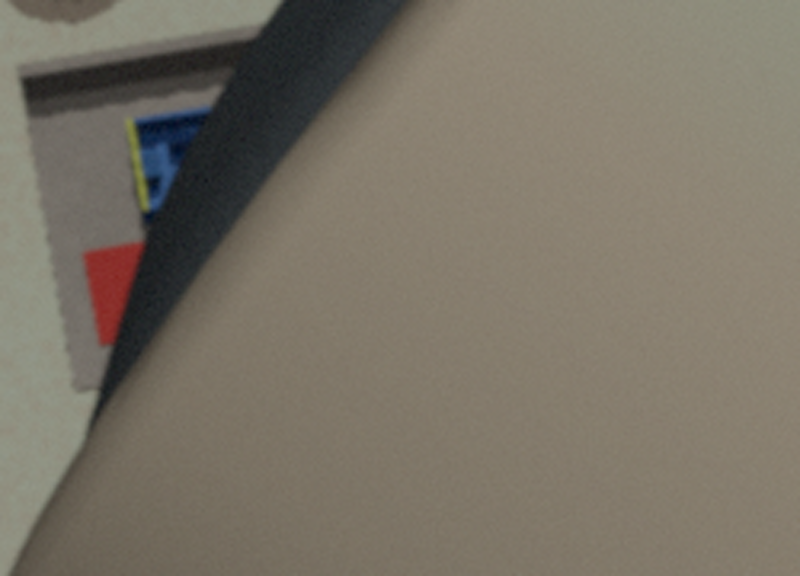

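The arm blocks the view, so I'm moving it back to the start pose.

```bash
python3 - <<'E'
from h import *
arm.move_joints([-79.555, 28.281, 77.091, 0, 74.628, -5.472])
t=arm.snapshot("top");cv2.imwrite("pics/t2.png",t[:,:,::-1]);crop(t,230,100,480,280,3.2,"c5");print(arm.current_t())
for lab,lo,hi,z in(("blue",(100,90,30),(125,255,255),.054),("redR",(0,130,60),(6,255,255),.007),("yel",(20,110,60),(36,255,255),.007)):
    for c in blobs(t,lo,hi,(235,105,350,225))[:3]:
        print(lab,cv2.boundingRect(c),cv2.contourArea(c),rect("top",c,z))
        if cv2.contourArea(c)>100:
            M=cv2.moments(c);print("  centroid",ray("top",(M["m10"]/M["m00"],M["m01"]/M["m00"]),z))
E
```

```text
22.1083
blue (273, 133, 35, 36) 917.0 ((646.8013916015625, -44.449440002441406), (69.33940887451172, 66.6231460571289), 3.565305233001709)
  centroid [[ 0.6466 -0.0469]]
redR (257, 174, 34, 33) 806.5 ((580.9692993164062, -6.044136047363281), (63.09996032714844, 62.47929763793945), 4.672006607055664)
  centroid [[ 0.5806 -0.0058]]
yel (297, 168, 32, 31) 716.0 ((586.8760986328125, -89.16606903076172), (66.15555572509766, 64.1771469116211), 37.31903839111328)
  centroid [[ 0.5869 -0.0891]]
```

View pics/c5.png

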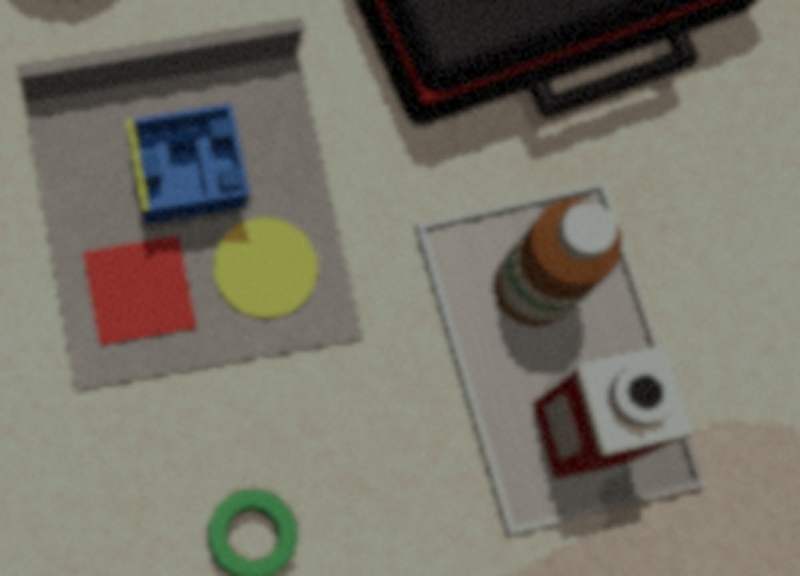

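The red mat is at c5 (140,290), the yellow mat at (266,268), and the bottle and box stand upright in the tray. The tote is clear. I'll centre it with one squeeze along its length, then grip it across its width.

```bash
python3 - <<'E'
from h import *
f=lambda p:(np.array(p)+.5)/3.2-.5+np.array((230,100))
tab=ray("top",f((137,165)),.054)[0];e=ray("top",[f((128,122)),f((145,212)),f((232,106))],.054)
a=e[0]-e[1];print("tab",tab,e,"tab-wall yaw",np.degrees(np.arctan2(a[1],a[0])))
yaw=3.0
u=np.array([np.cos(np.radians(yaw+90)),np.sin(np.radians(yaw+90))])
print("centre from tab",tab-.0325*u)
for k in(0,180):
    for d in(0,90,180,-90):
        for p in((.649,-.045,.2),(.491,.306,.2)):
            q=arm.solve_ik(p,down(yaw+k+d));print(k,d,p,None if q is None else round(q[5]))
E
```

```text
tab [ 0.6488 -0.012 ] [[ 0.6783 -0.0094]
 [ 0.6172 -0.0136]
 [ 0.682  -0.0764]] tab-wall yaw 3.958088270262701
centre from tab [ 0.6505 -0.0444]
0 0 (0.649, -0.045, 0.2) -12
0 0 (0.491, 0.306, 0.2) 23
0 90 (0.649, -0.045, 0.2) -102
0 90 (0.491, 0.306, 0.2) -67
0 180 (0.649, -0.045, 0.2) 168
0 180 (0.491, 0.306, 0.2) -157
0 -90 (0.649, -0.045, 0.2) 78
0 -90 (0.491, 0.306, 0.2) 113
180 0 (0.649, -0.045, 0.2) 168
180 0 (0.491, 0.306, 0.2) -157
180 90 (0.649, -0.045, 0.2) 78
180 90 (0.491, 0.306, 0.2) 113
180 180 (0.649, -0.045, 0.2) -12
180 180 (0.491, 0.306, 0.2) 23
180 -90 (0.649, -0.045, 0.2) -102
180 -90 (0.491, 0.306, 0.2) -67
```

```bash
python3 - <<'E'
from h import *
xy=(.6495,-.0447); z=.040-arm.grip_depth
arm.move_to([*xy,.16],down(3.5)); arm.grip(.0913)
arm.move_l([*xy,.06],feed=.2); arm.move_l([*xy,z],feed=.06); arm.grip(0.0); print("sq",arm.current_width(),arm.current_grasp_force())
arm.grip(.0913); arm.move_l([*xy,.10],feed=.15)
arm.move_to([*xy,.10],down(93.5)); arm.move_l([*xy,z],feed=.08); arm.grip(0.0); print("grip",arm.current_width(),arm.current_grasp_force())
arm.move_l([*xy,.06],feed=.08); arm.move_l([*xy,.22],feed=.2)
print(arm.current_width(),arm.current_t())
arm.move_to([.57,.16,.22],down(3.3)); arm.move_to([.4912,.3064,.22],down(-86.75))
print(arm.current_joint_positions())
s=arm.snapshot("scene");crop(s,300,50,460,200,4,"c6");print(arm.current_width(),arm.current_t())
E
```

```text
sq 0.061449681045092325 30.00045508146286
grip 0.06762447114814765 30.00055432319641
0.06774767316912661 33.1
[ 26.0201  24.2213  83.308   -0.0048  72.469  112.7349]
0.06815034170630796 36.575
```

View pics/c6.png

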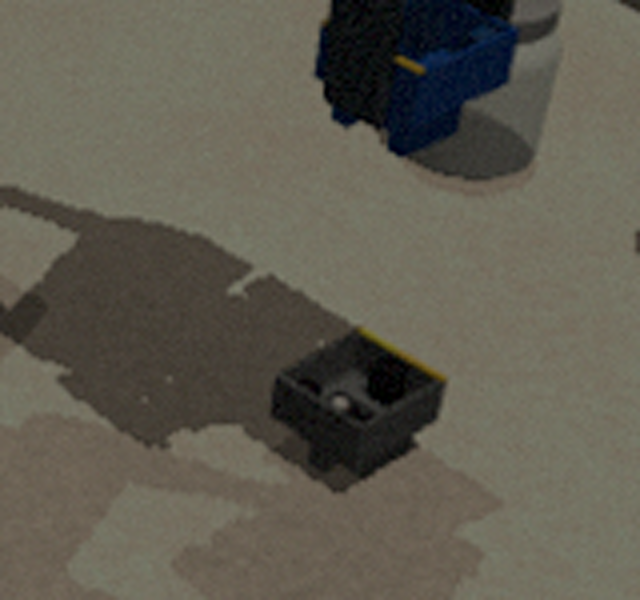

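The blue tote's tab at (410,65) is at the near-left end and the grey tab is at the far-right end (400,355), so they are opposite. Lowering in steps while watching the force.

```bash
python3 - <<'E'
from h import *
xy=(.4912,.3064); zf=.046+.036-arm.grip_depth
arm.move_l([*xy,zf+.025],feed=.2); arm.sleep(.2); f0=arm.current_force()
for d in(.010,.006,.003,.001,0,-.001):
    arm.move_l([*xy,zf+d],feed=.03); arm.sleep(.15); f=arm.current_force()-f0; print(d,f,arm.current_ee_pos()[2]-zf)
    if np.linalg.norm(f)>4: break
s=arm.snapshot("scene");crop(s,330,80,450,200,5,"c7")
E
```

```text
0.01 [-0.8388  1.1187  1.1803] 0.010160951305241556
0.006 [-0.0523  0.6302  0.5252] 0.006024508534464429
0.003 [-0.0339  0.7096  1.6542] 0.0030123351794849457
0.001 [-0.6898  0.7274  0.6635] 0.0010144553417591878
0 [-0.776   0.4059  7.0905] 0.00019284886839314452
```

View pics/c7.png

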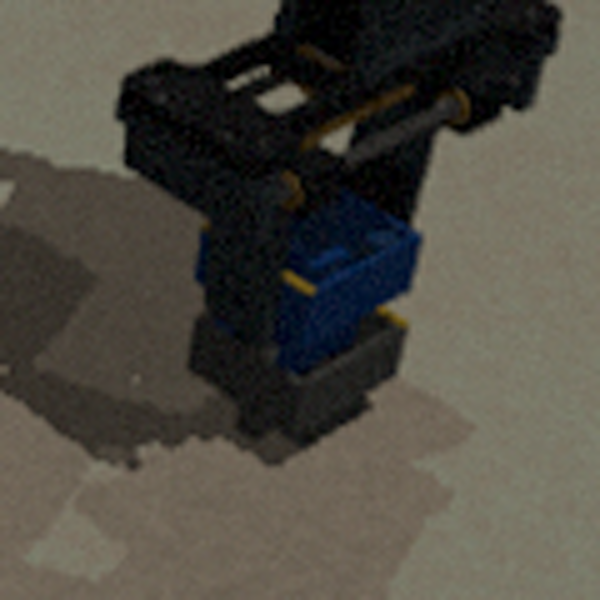

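Contact came exactly at the lug height of 46 mm, and the picture shows the blue tote sitting inside the grey rim. Releasing it and checking.

```bash
python3 - <<'E'
from h import *
p=arm.current_ee_pos(); arm.grip(.088); arm.move_l([p[0],p[1],.2],feed=.12)
arm.move_to([.5568,-.2623,.235],best([.5568,-.2623,.235],97)); print(arm.current_t())
s=arm.snapshot("scene");t=arm.snapshot("top")
a=cv2.resize(s[80:200,330:450],(400,400),interpolation=2);b=cv2.resize(t[200:280,75:155],(400,400),interpolation=2)
cv2.imwrite("pics/c8.png",np.hstack([a,b])[:,:,::-1])
cv2.imwrite("pics/t3.png",t[:,:,::-1])
for c in blobs(t,(100,90,30),(125,255,255),(75,200,155,280))[:1]: print(rect("top",c,.096))
E
```

```text
43.925
```

View pics/c8.png

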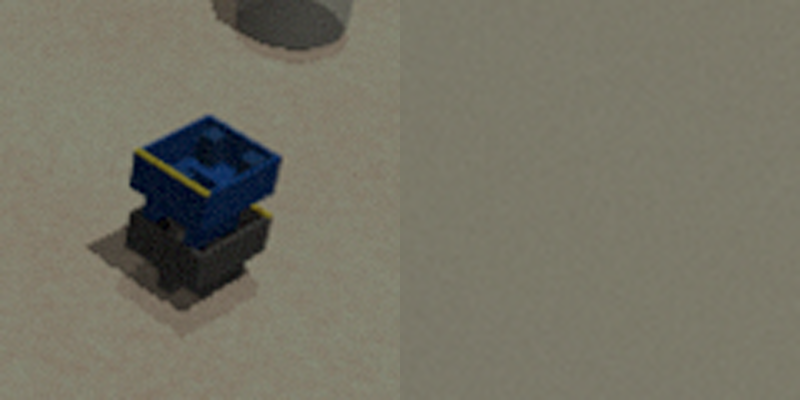

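The blue tote stands level on the grey one with tabs at opposite ends (yellow at (170,170) and (262,212)). The arm hides the top view. Returning the bottle, then the box.

```bash
python3 - <<'E'
from h import *
pick((.5568,-.2623),.003+.083,97,.080)
place((.5868,-.0890),.007+.0835,4,.076)
pick((.4576,-.2746),.003+.083,97,.080)
place((.5808,-.0059),.007+.0835,4,.076)
arm.move_l([.5808,-.0059,.26],feed=.2)
arm.move_to([.35,-.35,.26],best([.35,-.35,.26],-70)); arm.move_joints([-79.555, 28.281, 77.091, 0, 74.628, -5.472])
t=arm.snapshot("top");s=arm.snapshot("scene")
a=cv2.resize(t[105:225,235:355],(400,400),interpolation=2);b=cv2.resize(s[170:300,210:340],(400,400),interpolation=2)
c=cv2.resize(t[200:320,75:345],(800,200)[:2],interpolation=2)
cv2.imwrite("pics/c9.png",np.vstack([np.hstack([a,b]),c])[:,:,::-1])
for l,roi,z in(("pot",(200,230,280,320),.045),("tape",(280,230,340,320),.024)): print(l,rect("top",blobs(t,(45,80,30),(85,255,255),roi)[0],z)[0])
print("tote",rect("top",blobs(t,(100,90,30),(125,255,255),(75,200,155,280))[0],.096),arm.current_t())
E
```

```text
pick w,f,t 0.05326036781131126 29.991328320247703 47.6083 0.05325711542760166
force [ 0.1353 -0.377  -2.3279]
placed t 52.5917
pick w,f,t 0.053862333589027804 29.901316165924072 56.925 0.053596804247559006
force [-0.4173  0.1501 -2.5042]
placed t 61.9
pot (378.8290100097656, 78.78153991699219)
tape (413.3368225097656, -57.68132781982422)
tote ((486.9040832519531, 301.4794616699219), (65.6799545288086, 75.3353500366211), 2.8366713523864746) 65.0
```

View pics/c9.png

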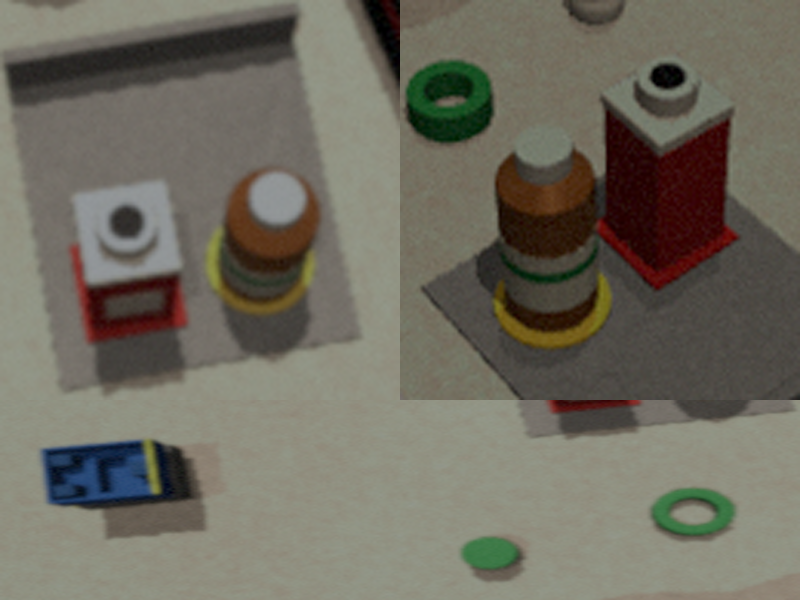

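The bottle and box stand upright in the middle of their mats. The stack is intact with tabs at opposite ends, and the pot and tape are unmoved. Handing in.

```bash
python3 -c "
from rig import arm
print(arm.sign_off())"
```

```text
the job is handed in; nothing more can be done
None
```

The job is done and handed in at about 65 s: the blue tote is stacked end for end on the loaded grey tote, the bottle and sharps box are back in the middle of their mats and upright, and the pot and tape were not moved.

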